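Unclamp the shielded nest and bring the check-source carrier out to the dish

ROBOT

A 6-joint arm with a two-finger parallel gripper is mounted at the origin on a cart in front of the work surface, level with it; the furniture and walls round the work are solid. World frame = base frame: x ahead of the robot, y to its left, z up, the work surface at z = 0. Lengths are in m, angles in rad, forces in N, time in s.
With the tool pointing down it reaches from about 0.275 to 0.75 m from the base axis. Payload 10.2 kg.
Tool frame: the origin (TCP) lies on the centre line of the jaws, within the pads' length; the fingertips stand 8 mm ahead of it and the grasp point (between the pads) lies 11 mm behind it (bot.nose_length is the distance from the TCP to the fingertips, in m); z points along the fingers, x is the direction in which the jaws open and shut, and the axes are right-handed (so a half turn about z gives the same grasp; the last joint's range is limited). The gripper opens to 88 mm and grips with 3 to 60 N. Pads are 18 mm wide; open, the fingers measure 123 mm over their backs; the gripper's body (75 mm by 187 mm) begins 45 mm behind the grasp point.
Start: joints at [0.955, 0.313, 1.498, -0, 1.331, -0.223], TCP at [0.201, 0.485, 0.247] pointing down, gripper open.
Joint ranges: [-2.94, 2.94], [-0.97, 2.17], [0.19, 2.56], [-1.23, 4.37], [0.02, 3.11], [-2.88, 2.88]. Speed limits (rad/s): [2.39, 2.39, 3.01, 3.14, 3.14, 3.14].

INTERFACE

Orientations are given as a 3x3 rotation matrix whose columns are the frame's x, y, z axes.
In Python, from rig import bot gives the robot as it stands.
- The arm moves only by the tool apply_moves, never from a script. Its argument "plan" is a list that holds one entry, the list of rows, each a list of 4 numbers: the shift along the tool's x, y, z in m, then the turn about the tool's z in rad. A call has 1 to 12 rows; each row is the pose to reach, as a shift and turn from the pose measured when the call began, along the tool's axes at that moment; what a row does not reach only later rows make up. A row lasts 1/8 s, in which the tool goes at most 62.5 mm and 10.7 degrees, less where a joint would pass 70% of its speed; a pose out of reach is approached as far as the arm can. A call with a gripper value outside its range is refused whole. "hand" is the finger opening in m, from 0 to 0.0881, set as the call begins (left out, the last holds). The fingers move at their own pace and stop on an object; "squeeze" is the grip in N (left out, the last holds). Time passes only in rows, so rows that repeat a pose let the fingers close. It gives the time, the measured TCP pose, the force and the opening at its end, in the units of the state.
- bot.get_obs(): the state, without advancing time (a new reading comes with each control period).
- bot.capture(name): name is "side" or "top"; returns a dict with "pixels" (384x512x3 uint8, blue, green, red), "range_z" (384x512 float32, m along the optical axis (not along the pixel's ray), 0 where there is no reading), "fx", "fy", "cx", "cy" (pixels), "camera_from_world" (4x4, takes a point from world to camera coordinates). Camera axes: x right, y down, z forward; pixel columns grow to the right and rows downward; lengths in m; the calibration is good to about 2 mm. A picture is of the moment at which its call begins.
- bot.sign_off(): hands the job in, once; it reports no verdict.
The state is a dict: "time": time; "joints": joint angles; "qvel": joint speeds; "effort": joint torques, N m; "ee_pos": TCP position; "eef_rot": TCP orientation; "force": force on the tool from outside, world axes, zero at the start; "wrist_torque": the same for the moment, N m; "finger_gap": finger opening in m.
Only numpy, scipy, OpenCV 4.12 (cv2) and the standard library are available. Lean on these libraries where they do the work, as an engineer would, in place of code of your own. Each camera call takes 0.05 s, during which the arm holds its last target.

TASK

Flip the clamp arm on the shielded nest up and over past centre so that it stays open, then draw the source carrier by its black grip out from under the shield roof, along the T-shaped slot and out at the end that is not closed by the yellow block. Keep the carrier upright, set it down gently inside the blue dish and let go; leave the clamp open and do not disturb the timer, lead pot, vial or beaker.

Things in the scene. Friction and masses are not known exactly. Their poses are not given: they have to be found in the camera images.
- nest: Fixed grey nest; pose varies. Origin: middle of underside; x into the shield (away from robot), y left, z up. Floor top z 10 mm; cavity under an aluminium cover, z 24 to 29. T-shaped slot 28 mm wide in the cover: stem along y = 0 from x +60 to the crossbar; crossbar along y at x = -35, open at both ends, y = +65 and -65. Nothing stands beside the stem above the cover but the clamp.
- roof_edge (a point): Middle of the front lower edge of the nest's roof: x = +28, z = 215 mm in the nest's frame. The roof (15 mm thick, 140 mm wide in y) reaches from there back to x = 100, carried only by a wall at the back (x 88 to 100 mm, 230 mm high); open at the front and both sides.
- slot_bend (a point): Centre of the junction of the T-shaped slot, at the level of the nest's floor: x = -35, y = 0, z = 10 mm in the nest's frame.
- carrier_mid (a point): Source carrier, loose, about 0.12 kg: steel disc 56 mm across, 8 thick, with an upright round black grip 18 mm across, 74 mm high in all. Point: half-way up, 37 mm above its underside. Starts on the nest's floor at the stem's inner end (x +40 to +46), under the roof. The disc, below the cover, has 6 mm play in height; the grip, up through the slot, 5 mm each side, and rises 55 mm above the cover.
- carrier: The same carrier: origin at the centre of its underside, z up along its grip.
- clamp (a joint): Angle of the clamp arm, rad: 0 shut (level over the slot's stem, pointing into the shield), 1.57 upright, 2.9 laid right back towards the robot. No spring: let go, it falls shut below about 1.3 and falls gently back to 2.9 from about 1.5 on.
- clamp_hinge (a point): Point on the clamp's hinge axis, which is parallel to the nest's y: x = -82, y = 0, z = 46 mm in the nest's frame. Its bracket is 30 mm wide and 58 mm high.
- clamp_handle (a point): Centre of the orange crossbar on the clamp arm: round bar 16 mm across, 30 long, axis along the nest's y. Shut, it is 75 mm in x and 20 mm in z from the hinge axis, 37 mm above the cover; it swings about that axis. The arm under it is 12 mm wide and reaches 25 mm beyond it, where a downward spindle with a rubber foot bars the slot.
- end_stop: Yellow solid block, 66 (x) x 50 (y) x 45 mm high, fixed; closes one end, left or right (varies), of the slot's crossbar. Origin: middle of underside, at x = -35, y = +92 or -92 mm in the nest's frame.
- landing: Flat aluminium plate 66 (x) x 50 (y) mm, 9 mm high (1 mm below the nest's floor), fixed at the open end of the crossbar. Origin: middle of underside, x = -35, y = +92 or -92 mm in the nest's frame. With its centre over 95 mm from the nest's middle in y the carrier is clear of the cover and can be lifted.
- dish: Fixed blue round open dish, 104 mm across, rim 12 mm high; inner floor 92 mm across, 4 mm above the underside. Origin: middle of underside, on the bench. Left or right of the nest.
- timer: Bystander: bench timer 66 x 64 mm, 18 high, loose. Origin: middle of underside.
- lead_pot: Bystander: dark grey lead pot 45 mm across, 100 high, loose, upright beside the nest. Origin: middle of underside.
- vial: Bystander: glass vial 41 mm across, 75 high, loose, upright on the other side of the nest. Origin: middle of underside.
- beaker: Bystander: beaker 71 mm across, 86 high, loose, upright at the back right. Origin: middle of underside.
Mind the look-alikes: they are no part of the job. What is shaped like the carrier but purple is not meant.

How it is judged:
On the way, in this order (a step that is already met when the one before it is completed fails the run):
1. the clamp arm is flipped open past centre (over 1.75 rad) with the carrier still under the roof (value of joint clamp above 1.75 rad and x of carrier_mid in the frame of nest above 0.03 m), for 0.2 s.
2. the carrier is drawn along the stem to the crossbar of the slot, disc still below the cover (x of carrier_mid in the frame of nest between -0.055 and -0.02 m and y of carrier_mid in the frame of nest between -0.04 and 0.04 m and z of carrier_mid in the frame of nest below 0.06 m).
3. the carrier comes out at the open end, on or just above the landing plate (horizontal distance between carrier_mid and landing below 0.035 m and z of carrier_mid in the frame of nest below 0.09 m).
At the end, for the whole second after the job is handed in: The carrier stands upright (within 0.12 rad) on the floor of the blue dish, its axis within 26 mm of the dish's centre, at rest and released, and the clamp arm is still open past centre (over 1.75 rad) (horizontal distance between carrier_mid and dish below 0.026 m and height (world z) of carrier_mid between 0.035 and 0.048 m and angle between carrier_mid's own z axis and vertical below 0.12 rad and linear speed of carrier below 0.02 m/s and value of joint clamp above 1.75 rad); the robot touches nothing.
It fails at once if the timer, lead pot, vial or beaker is pushed more than 20 mm or tipped over 0.35 rad (distance of any of timer, lead_pot, vial, beaker from where it was at the start of the episode above 0.02 m or angle between any of timer, lead_pot, vial, beaker's own z axis and vertical above 0.35 rad).
It fails at once if the carrier is tipped by more than 0.5 rad (angle between carrier_mid's own z axis and vertical above 0.5 rad).
It fails at once if the carrier is dropped into or onto the dish (over 0.5 m/s above it) (horizontal distance between carrier_mid and dish below 0.05 m and linear speed of carrier above 0.5 m/s).
It also fails if it takes over 72 s, if anything falls off the work surface, if the arm or the gripper's body presses on something with over 40 N, if the wrist force passes 120 N, or if a joint passes its speed limit or range.

## Working session

There is one attempt and no reset: what is moved stays moved. The work goes in short steps, Python scripts to look and compute and a tool call to move; the robot and the scene stay as the last step left them, time stands still between calls to the robot, and variables do not carry over. Pictures are saved under pics/ and viewed, and the job is handed in when it is done.

Besides the shell and the picture viewer there is one more tool, called after "Call:" by a JSON object that holds its "name" and its "arguments", one argument or row to a line. apply_moves: Moves the arm, as the interface text tells. Its arguments: {"type":"object","properties":{"plan":{"type":"array","items":{"type":"array","items":{"type":"array","items":{"type":"number"}}}},"hand":{"type":"number"},"squeeze":{"type":"number"}},"required":["plan"]}

```bash
ls; mkdir -p pics; cat > h.py <<'E'
import numpy as np, cv2
from rig import bot
def cap(n,f):
    c=bot.capture(n); cv2.imwrite('pics/'+f+'.png',c['pixels']); np.savez('pics/'+f+'.npz',**c); return c
def world(c):
    z=c['range_z']; v,u=np.mgrid[0:z.shape[0],0:z.shape[1]]
    P=np.stack([(u-c['cx'])/c['fx']*z,(v-c['cy'])/c['fy']*z,z,np.ones_like(z)],-1)
    W=P@np.linalg.inv(c['camera_from_world']).T
    W=W[...,:3]; W[z==0]=np.nan; return W
def ray(c,u,v,zp):
    T=np.linalg.inv(c['camera_from_world']); d=T[:3,:3]@[(u-c['cx'])/c['fx'],(v-c['cy'])/c['fy'],1]
    o=T[:3,3]; return o+d*(zp-o[2])/d[2]
def proj(c,p):
    q=c['camera_from_world']@np.append(p,1); return c['fx']*q[0]/q[2]+c['cx'],c['fy']*q[1]/q[2]+c['cy']
E
python3 - <<'E'
from h import *
for n in ['top','side']:
    c=cap(n,n+'0'); print(n,c['fx'],c['cx'],c['cy'],np.linalg.inv(c['camera_from_world']).round(3))
print(bot.get_obs(), bot.nose_length)
E
```

```text
pics
top 395.94265196872334 257.3837000901823 192.69183644774031 [[-0.022 -0.983  0.183  0.433]
 [-1.     0.022 -0.001 -0.015]
 [-0.003 -0.183 -0.983  0.987]
 [ 0.     0.     0.     1.   ]]
side 359.1662156073625 254.49097677727147 188.1468433521782 [[ 0.927 -0.128  0.353  0.29 ]
 [-0.375 -0.36   0.854 -0.761]
 [ 0.017 -0.924 -0.382  0.47 ]
 [ 0.     0.     0.     1.   ]]
{'time': 0.1, 'joints': array([ 9.54589143e-01,  3.13396992e-01,  1.49834768e+00,  2.61827722e-05,
        1.33100943e+00, -2.23408960e-01]), 'qvel': array([-0.00181082, -0.00201752, -0.00048833, -0.000527  ,  0.00106999,
       -0.00105688]), 'effort': array([ 4.60045820e-03, -4.02806175e+01, -2.52643919e+01,  6.97219209e-02,
        3.42355971e-02, -4.25588951e-05]), 'ee_pos': array([0.20084331, 0.48483854, 0.24622185]), 'eef_rot': array([[ 3.82780394e-01,  9.23839105e-01, -6.92005085e-04],
       [ 9.23838676e-01, -3.82780916e-01, -9.33127175e-04],
       [-1.12694571e-03, -2.82118274e-04, -9.99999325e-01]]), 'force': array([-0.56963223, -0.08966453, -0.25857772]), 'wrist_torque': array([ 0.00156559, -0.02048335,  0.03132314]), 'finger_gap': 0.08827603933617827} 0.008
```

View pics/top0.png

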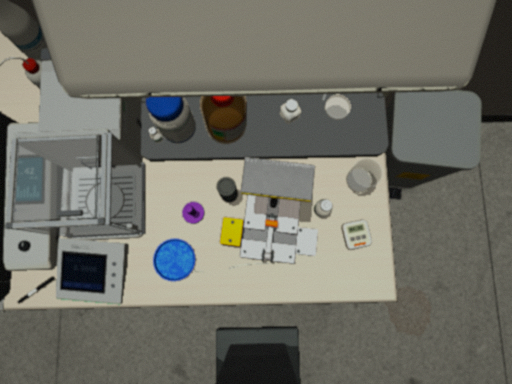

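View pics/side0.png

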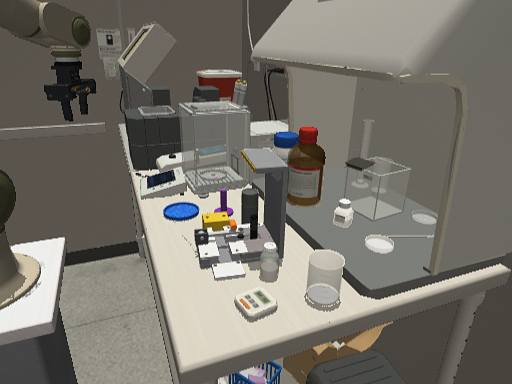

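```bash
python3 - <<'E'
from h import *
t=np.load('pics/top0.npz'); s=np.load('pics/side0.npz')
a=t['pixels'][140:280,140:390]; cv2.imwrite('pics/ct.png',cv2.resize(a,None,fx=3.2,fy=3.2,interpolation=cv2.INTER_CUBIC))
a=s['pixels'][140:320,150:350]; cv2.imwrite('pics/cs.png',cv2.resize(a,None,fx=3.3,fy=3.3,interpolation=cv2.INTER_CUBIC))
Wt=world(t);Ws=world(s)
for n,u,v in [('dish',175,260),('yellow',231,231),('landing',307,242),('handle',271,224),('roof',277,178),('roofFL',244,196),('roofFR',312,199),('hood',270,80),('hoodl',80,90),('grip',274,202),('purple',193,212),('pot',228,188),('vial',325,208),('beaker',362,178),('timer',357,235),('bench',200,280)]:
    print(n,Wt[v,u].round(3))
hsv=cv2.cvtColor(t['pixels'],cv2.COLOR_BGR2HSV)
def cen(c,W,lo,hi,roi):
    h=cv2.cvtColor(c['pixels'],cv2.COLOR_BGR2HSV); m=cv2.inRange(h,lo,hi); k=np.zeros_like(m); x0,y0,x1,y1=roi;k[y0:y1,x0:x1]=m[y0:y1,x0:x1]
    v,u=np.nonzero(k); P=W[v,u]; return len(u),u.mean(),v.mean(),np.nanmean(P,0).round(4),np.nanmin(P,0).round(3),np.nanmax(P,0).round(3)
print('dish',cen(t,Wt,(95,120,60),(130,255,255),(140,230,205,290)))
print('dishs',cen(s,Ws,(95,120,60),(130,255,255),(150,190,210,230)))
print('yel',cen(t,Wt,(22,150,100),(35,255,255),(210,205,250,260)))
print('or',cen(t,Wt,(5,150,150),(17,255,255),(255,210,290,240)))
print('ors',cen(s,Ws,(3,150,150),(17,255,255),(200,200,260,250)))
print('pur',cen(t,Wt,(130,80,40),(160,255,255),(170,190,215,230)))
E
```

```text
dish [0.453 0.189 0.006]
yellow [0.517 0.049 0.043]
landing [ 0.489 -0.135  0.012]
handle [ 0.528 -0.046  0.075]
roof [ 0.602 -0.055  0.229]
roofFL [0.609 0.018 0.001]
roofFR [ 0.597 -0.154  0.002]
hood [ 0.699 -0.038  0.45 ]
hoodl [0.696 0.245 0.437]
grip [ 0.578 -0.054  0.084]
purple [0.564 0.139 0.047]
pot [0.611 0.051 0.098]
vial [ 0.563 -0.173  0.074]
beaker [ 0.648 -0.282  0.005]
timer [ 0.503 -0.257  0.016]
bench [ 0.403  0.128 -0.001]
dish (1370, np.float64(173.88248175182483), np.float64(259.4883211678832), array([0.454 , 0.1917, 0.0051]), array([ 0.405,  0.141, -0.002]), array([0.504, 0.24 , 0.016]))
dishs (509, np.float64(180.7760314341847), np.float64(210.82907662082513), array([0.4525, 0.1933, 0.0036]), array([ 0.402,  0.139, -0.001]), array([0.503, 0.244, 0.012]))
yel (557, np.float64(231.35547576301616), np.float64(231.57271095152603), array([0.5157, 0.0478, 0.0448]), array([0.482, 0.022, 0.015]), array([0.551, 0.075, 0.052]))
or (50, np.float64(271.82), np.float64(223.02), array([ 0.5309, -0.0479,  0.0727]), array([ 0.524, -0.06 ,  0.067]), array([ 0.538, -0.034,  0.076]))
ors (39, np.float64(231.87179487179486), np.float64(222.51282051282053), array([ 0.532 , -0.038 ,  0.0656]), array([ 0.523, -0.062, -0.003]), array([0.583, 0.105, 0.073]))
pur (345, np.float64(192.83188405797102), np.float64(212.1478260869565), array([0.5676, 0.1439, 0.0196]), array([0.544, 0.12 , 0.004]), array([0.595, 0.172, 0.077]))
```

View pics/ct.png

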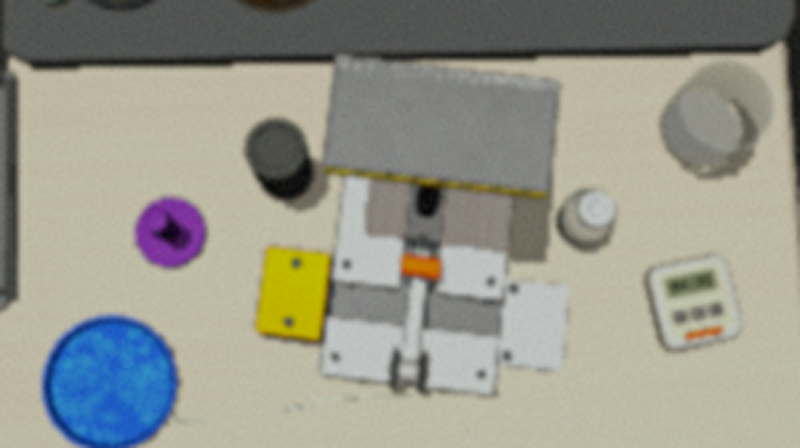

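View pics/cs.png

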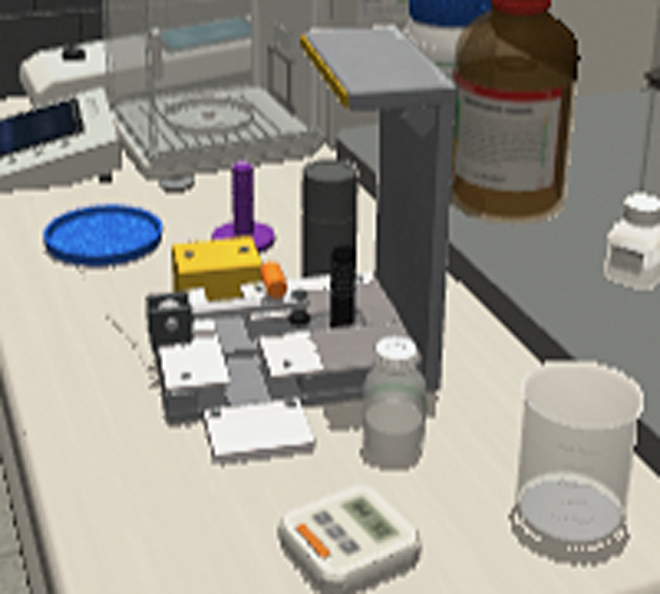

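```bash
python3 - <<'E'
from h import *
s=np.load('pics/side0.npz')
a=s['pixels'][0:150,0:150]; cv2.imwrite('pics/cg.png',cv2.resize(a,None,fx=4,fy=4,interpolation=cv2.INTER_CUBIC))
W=world(s); o=bot.get_obs(); R=o['eef_rot'];p=o['ee_pos']
L=(W-p)@R  # tool coords
m=(np.abs(L)<0.35).all(-1)
for z0 in np.arange(-0.34,0.04,0.02):
    k=m&(L[...,2]>=z0)&(L[...,2]<z0+0.02)&(np.abs(L[...,0])<0.15)&(np.abs(L[...,1])<0.15)
    if k.sum(): print(round(z0,2),k.sum(),L[k].min(0).round(3),L[k].max(0).round(3))
E
```

```text
-0.32 25 [-0.147  0.    -0.304] [-0.09   0.038 -0.3  ]
-0.3 297 [-0.15   0.005 -0.3  ] [-0.005  0.06  -0.28 ]
-0.28 406 [-0.15   0.014 -0.28 ] [ 0.019  0.067 -0.26 ]
-0.26 452 [-0.15   0.001 -0.26 ] [ 0.03   0.072 -0.24 ]
-0.24 557 [-0.149 -0.085 -0.24 ] [ 0.03   0.071 -0.22 ]
-0.22 479 [-0.128 -0.078 -0.22 ] [ 0.025  0.07  -0.2  ]
-0.2 264 [-0.044 -0.063 -0.2  ] [ 0.01   0.061 -0.181]
-0.18 195 [-0.043 -0.033 -0.179] [ 0.01   0.041 -0.16 ]
-0.16 210 [-0.043 -0.035 -0.16 ] [ 0.021  0.037 -0.14 ]
-0.14 177 [-0.047 -0.031 -0.139] [ 0.017  0.035 -0.12 ]
-0.12 173 [-0.047 -0.021 -0.12 ] [ 0.019  0.023 -0.1  ]
-0.1 377 [-0.099 -0.035 -0.1  ] [ 0.097  0.035 -0.08 ]
-0.08 369 [-0.094 -0.035 -0.08 ] [ 0.089  0.035 -0.06 ]
-0.06 156 [-0.09  -0.036 -0.06 ] [ 0.085  0.034 -0.04 ]
-0.04 112 [-0.066 -0.012 -0.039] [ 0.061  0.013 -0.02 ]
-0.02 110 [-0.062 -0.011 -0.02 ] [ 0.062  0.011 -0.001]
0.0 53 [-0.061 -0.01   0.   ] [0.054 0.013 0.011]
```

View pics/cg.png

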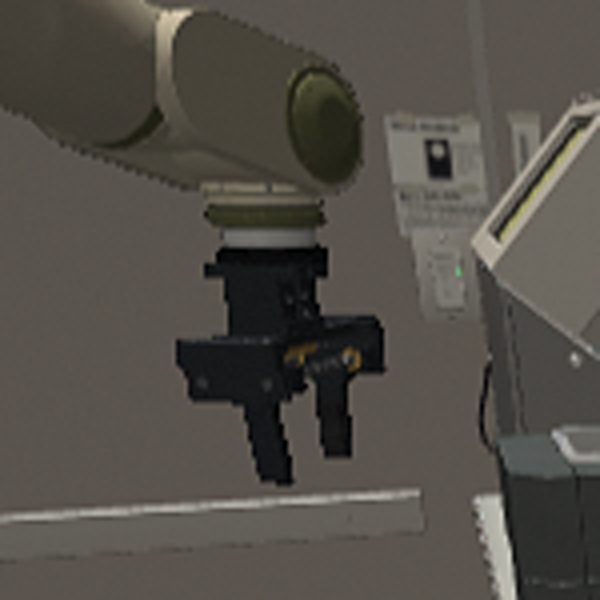

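Call:
{"name": "apply_moves", "arguments": {
  "plan": [
    [[0.06, 0, 0, 0], [0.12, 0, 0, 0], [0.18, 0, 0, 0], [0.24, 0, 0, 0], [0.3, 0, 0, 0], [0.34, 0, 0, 0], [0.34, 0, 0, 0]]
  ]
}}

```text
time: 0.98
ee_pos: [0.3075, 0.7424, 0.2202]
eef_rot: [[0.383, 0.924, 0.009], [0.923, -0.383, 0.027], [0.028, -0.001, -1.0]]
force: [0.4, 0.3, 0.6]
finger_gap: 0.0878
```

```bash
python3 -c "
from h import *
o=bot.get_obs();print(o['time'],o['joints'].round(3),o['ee_pos'].round(4),o['eef_rot'].round(3),np.hypot(*o['ee_pos'][:2]))"
```

```text
0.975 [ 1.031  1.116  0.191  0.006  1.807 -0.145] [0.3075 0.7424 0.2202] [[ 0.383  0.924  0.009]
 [ 0.923 -0.383  0.027]
 [ 0.028 -0.001 -1.   ]] 0.8035184530753502
```

Call:
{"name": "apply_moves", "arguments": {
  "plan": [
    [[0.06, 0, 0, 0], [0.12, 0, -0.03, 0], [0.18, 0, -0.05, 0]]
  ]
}}

```text
time: 1.35
ee_pos: [0.3117, 0.7523, 0.2195]
eef_rot: [[0.382, 0.924, 0.026], [0.922, -0.383, 0.065], [0.07, -0.001, -0.998]]
force: [0.1, -0.4, 0.6]
finger_gap: 0.0883
```

```bash
python3 -c "
from h import *
o=bot.get_obs();print(o['time'],o['joints'].round(4),o['ee_pos'].round(4),o['eef_rot'].round(3),np.hypot(*o['ee_pos'][:2]))"
```

```text
1.35 [ 1.0314  1.12    0.1865  0.0113  1.7655 -0.144 ] [0.3117 0.7523 0.2195] [[ 0.382  0.924  0.026]
 [ 0.922 -0.383  0.065]
 [ 0.07  -0.001 -0.998]] 0.8143569061827041
```

```bash
python3 - <<'E'
from h import *
t=np.load('pics/top0.npz'); s=np.load('pics/side0.npz')
Wt=world(t);Ws=world(s)
for v in (5,20,40,60,80,90,93): print('top',v,[Wt[v,u].round(3).tolist() for u in (100,270,430)])
for u,v in [(253,58),(262,45),(275,30),(290,10),(320,65),(350,40),(430,78),(450,200)]: print('side',u,v,Ws[v,u].round(3))
for n,W in (('t',Wt),('s',Ws)):
    m=(W[...,2]>.35)&(W[...,1]>-.5)&(W[...,1]<.3)&(W[...,0]>.3)
    print(n,m.sum())
    for z0 in np.arange(.35,1.0,.05):
        k=m&(W[...,2]>=z0)&(W[...,2]<z0+.05)
        if k.sum():print(round(z0,2),k.sum(),np.nanmin(W[k],0).round(3),np.nanmax(W[k],0).round(3))
# nest pose: rectified heights
pts=Wt.reshape(-1,3); col=t['pixels'].reshape(-1,3)
def rect(mask,zp):
    cs,_=cv2.findContours(mask,cv2.RETR_EXTERNAL,cv2.CHAIN_APPROX_NONE); c=max(cs,key=cv2.contourArea)
    p=np.array([ray(t,u,v,zp)[:2] for u,v in c[:,0]],np.float32)*1000
    return cv2.minAreaRect(p), cv2.contourArea(c)
hsv=cv2.cvtColor(t['pixels'],cv2.COLOR_BGR2HSV)
m=cv2.inRange(hsv,(22,130,60),(35,255,255)); m[:,:205]=0;m[:,252:]=0;m[:205]=0; print('yel',rect(m,.045))
roi=np.zeros(m.shape,np.uint8); roi[222:262,296:322]=255
m=((Wt[...,2]>.005)&(Wt[...,2]<.018)).astype(np.uint8)*roi; print('land',rect(m,.009))
w=cv2.inRange(hsv,(0,0,170),(180,45,255))&roi; print('landw',rect(w,.009))
b=cv2.inRange(hsv,(95,120,60),(130,255,255)); b[:230]=0;b[:,:140]=0;b[:,210:]=0
print('dish',rect(b,.012))
m=((Wt[...,2]>.2)&(Wt[...,2]<.26)&(Wt[...,0]<.68)).astype(np.uint8)*255; m[:,:225]=0;m[:,330:]=0; print('roof',rect(m,.23))
E
```

```text
top 5 [[0.771, 0.183, 0.527], [0.768, -0.037, 0.523], [0.765, -0.248, 0.52]]
top 20 [[0.758, 0.188, 0.513], [0.755, -0.037, 0.511], [0.752, -0.252, 0.507]]
top 40 [[0.74, 0.194, 0.496], [0.738, -0.037, 0.491], [0.734, -0.258, 0.489]]
top 60 [[0.722, 0.201, 0.475], [0.719, -0.037, 0.471], [0.715, -0.264, 0.469]]
top 80 [[0.703, 0.209, 0.454], [0.699, -0.038, 0.45], [0.698, -0.274, 0.442]]
top 90 [[0.697, 0.216, 0.435], [0.694, -0.038, 0.428], [0.691, -0.281, 0.423]]
top 93 [[0.694, 0.217, 0.431], [0.69, -0.038, 0.425], [1.038, -0.651, -0.362]]
side 253 58 [0.69  0.236 0.422]
side 262 45 [0.706 0.212 0.456]
side 275 30 [0.741 0.206 0.495]
side 290 10 [0.788 0.215 0.546]
side 320 65 [ 0.688 -0.122  0.426]
side 350 40 [ 0.72  -0.165  0.472]
side 430 78 [ 0.74  -0.345  0.422]
side 450 200 [ 0.844 -0.346  0.208]
t 40954
0.4 6184 [ 0.689 -0.339  0.415] [0.718 0.278 0.45 ]
0.45 20323 [ 0.698 -0.338  0.45 ] [0.766 0.278 0.5  ]
0.5 14447 [ 0.742 -0.339  0.5  ] [0.785 0.278 0.534]
s 22411
0.35 3032 [ 0.807 -0.348  0.35 ] [1.084 0.283 0.4  ]
0.4 6220 [ 0.687 -0.348  0.4  ] [0.93  0.269 0.45 ]
0.45 7730 [ 0.699 -0.346  0.45 ] [0.909 0.261 0.5  ]
0.5 5126 [ 0.745 -0.346  0.5  ] [0.887 0.261 0.55 ]
0.55 303 [ 0.791 -0.049  0.55 ] [0.817 0.263 0.575]
yel (((515.9183959960938, 48.04547119140625), (49.896968841552734, 65.84302520751953), 81.59686279296875), 532.0)
land (((492.0907897949219, -132.7830810546875), (51.80119705200195, 65.64376831054688), 81.99662780761719), 509.0)
landw (((490.6986083984375, -139.28836059570312), (61.89780807495117, 96.3198013305664), 87.7440185546875), 888.0)
dish (((454.23614501953125, 190.05738830566406), (98.66944885253906, 97.43523406982422), 0.4455224871635437), 1311.0)
roof (((600.4898071289062, -55.982398986816406), (139.5013885498047, 74.89302825927734), 81.98472595214844), 2555.5)
```

```bash
cat >> h.py <<'E'
psi=np.deg2rad(-7.8); NX=np.array([np.cos(psi),np.sin(psi),0]); NY=np.array([-np.sin(psi),np.cos(psi),0])
NO=np.array([.5385,-.047,0])
def nest(x,y,z): return NO+x*NX+y*NY+[0,0,z]
def tonest(p): d=np.asarray(p)-NO; return np.array([d@NX,d@NY,d[2]])
def st():
    o=bot.get_obs(); R=o['eef_rot']; p=o['ee_pos']; g=p-.011*R[:,2]; tip=p+.008*R[:,2]
    print('t %.2f'%o['time'],'q',o['joints'].round(3),'p',p.round(4),'z',R[:,2].round(3),'x',R[:,0].round(3),'gap %.4f'%o['finger_gap'],'F',o['force'].round(1))
    print('nest: grasp',tonest(g).round(4),'tip',tonest(tip).round(4),'zaxis nest',[round(float(R[:,2]@a),3) for a in (NX,NY)],'jaw yaw err deg',round(float(np.rad2deg(np.arctan2(R[:,0]@NX,R[:,0]@NY))),2))
    return o,R,p,g
def go(*targets,R,p):
    for T in targets: print((R.T@(np.asarray(T)-p)).round(4).tolist())
E
python3 -c "
from h import *
o,R,p,g=st(); go((.34,.35,.42),(.42,-.12,.56),R=R,p=p)"
```

```text
t 1.35 q [ 1.031  1.12   0.187  0.011  1.765 -0.144] p [0.3117 0.7523 0.2195] z [ 0.026  0.065 -0.998] x [0.382 0.922 0.07 ] gap 0.0883 F [ 0.1 -0.4  0.6]
nest: grasp [-0.3334  0.7604  0.2304] tip [-0.333   0.7617  0.2115] zaxis nest [0.017, 0.068] jaw yaw err deg 14.71
[-0.3458, 0.18, -0.2256]
[-0.7385, 0.4337, -0.3939]
```

Call:
{"name": "apply_moves", "arguments": {
  "plan": [
    [[-0.05, 0.025, -0.03, 0], [-0.1, 0.05, -0.065, 0], [-0.15, 0.078, -0.1, 0], [-0.2, 0.104, -0.13, 0], [-0.25, 0.13, -0.16, 0], [-0.3, 0.156, -0.195, 0], [-0.346, 0.18, -0.226, 0], [-0.396, 0.212, -0.247, 0], [-0.446, 0.244, -0.268, 0], [-0.496, 0.277, -0.29, 0], [-0.545, 0.309, -0.311, 0]]
  ]
}}

```text
time: 2.72
ee_pos: [0.3735, 0.1466, 0.4825]
eef_rot: [[0.381, 0.924, 0.031], [0.922, -0.382, 0.066], [0.073, 0.004, -0.997]]
force: [1.4, -0.1, -0.4]
finger_gap: 0.0883
```

```bash
python3 -c "
from h import *
o,R,p,g=st(); go((.42,-.12,.56),R=R,p=p)"
```

```text
t 2.73 q [ 0.04  -0.046  1.312  0.067  1.841 -1.12 ] p [0.3735 0.1466 0.4825] z [ 0.031  0.066 -0.997] x [0.381 0.922 0.073] gap 0.0883 F [ 1.4 -0.1 -0.4]
nest: grasp [-0.19    0.1687  0.4935] tip [-0.1896  0.17    0.4745] zaxis nest [0.022, 0.069] jaw yaw err deg 14.67
[-0.2224, 0.1452, -0.0933]
```

Call:
{"name": "apply_moves", "arguments": {
  "plan": [
    [[-0.044, 0.029, -0.019, -0.06], [-0.089, 0.058, -0.037, -0.12], [-0.133, 0.087, -0.056, -0.18], [-0.178, 0.116, -0.075, -0.257], [-0.222, 0.145, -0.093, -0.257], [-0.222, 0.145, -0.093, -0.257]]
  ]
}}

```text
time: 3.48
ee_pos: [0.4197, -0.122, 0.5607]
eef_rot: [[0.138, 0.99, 0.033], [0.988, -0.14, 0.064], [0.068, 0.024, -0.997]]
force: [0.3, 0.9, -0.2]
finger_gap: 0.0879
```

```bash
python3 -c "
from h import *
o,R,p,g=st(); go((.50,-.144,.62),(.60,-.174,.66),R=R,p=p)"
```

```text
t 3.48 q [-0.593  0.122  0.93   0.083  2.096 -1.983] p [ 0.4197 -0.122   0.5607] z [ 0.033  0.064 -0.997] x [0.138 0.988 0.068] gap 0.0879 F [ 0.3  0.9 -0.2]
nest: grasp [-0.1078 -0.0911  0.5717] tip [-0.1073 -0.0898  0.5527] zaxis nest [0.024, 0.068] jaw yaw err deg 0.15
[-0.0067, 0.084, -0.0579]
[-0.0198, 0.1881, -0.0964]
```

Call:
{"name": "apply_moves", "arguments": {
  "plan": [
    [[-0.003, 0.042, -0.029, 0], [-0.007, 0.084, -0.058, 0], [-0.013, 0.136, -0.077, 0], [-0.02, 0.188, -0.096, 0], [-0.025, 0.23, -0.11, 0], [-0.025, 0.23, -0.11, 0]]
  ]
}}

```text
time: 4.22
ee_pos: [0.5502, -0.1569, 0.5848]
eef_rot: [[0.137, 0.988, 0.065], [0.988, -0.141, 0.055], [0.063, 0.057, -0.996]]
force: [-1.0, -0.1, 0.2]
finger_gap: 0.0878
```

```bash
python3 -c "
from h import *
o,R,p,g=st(); go(p+[.1,-.03,.06],R=R,p=p)"
```

```text
t 4.22 q [-0.517  0.587  0.186  0.111  2.335 -1.87 ] p [ 0.5502 -0.1569  0.5848] z [ 0.065  0.055 -0.996] x [0.137 0.988 0.063] gap 0.0878 F [-1.  -0.1  0.2]
nest: grasp [ 0.0259 -0.108   0.5957] tip [ 0.027  -0.1068  0.5768] zaxis nest [0.057, 0.063] jaw yaw err deg 0.11
[-0.0121, 0.1065, -0.0549]
```

Call:
{"name": "apply_moves", "arguments": {
  "plan": [
    [[-0.03, 0.25, -0.06, 0]]
  ]
}}

```text
time: 4.35
ee_pos: [0.5751, -0.163, 0.5681]
eef_rot: [[0.137, 0.986, 0.094], [0.989, -0.142, 0.046], [0.059, 0.086, -0.995]]
force: [-0.9, 0.3, 0.6]
finger_gap: 0.088
```

Call:
{"name": "apply_moves", "arguments": {
  "plan": [
    [[-0.03, 0.25, -0.12, 0]]
  ]
}}

```text
time: 4.47
ee_pos: [0.5915, -0.1677, 0.5596]
eef_rot: [[0.137, 0.983, 0.124], [0.989, -0.143, 0.037], [0.054, 0.117, -0.992]]
force: [0.3, 0.2, 0.6]
finger_gap: 0.0881
```

```bash
python3 -c "
from h import *
o,R,p,g=st(); go(p+[.1,-.03,.06],R=R,p=p)"
```

```text
t 4.47 q [-0.503  0.634  0.186  0.117  2.227 -1.857] p [ 0.5915 -0.1677  0.5596] z [ 0.124  0.037 -0.992] x [0.137 0.989 0.054] gap 0.0881 F [0.3 0.2 0.6]
nest: grasp [ 0.0676 -0.113   0.5705] tip [ 0.0698 -0.112   0.5517] zaxis nest [0.118, 0.054] jaw yaw err deg 0.11
[-0.0127, 0.1096, -0.0482]
```

Call:
{"name": "apply_moves", "arguments": {
  "plan": [
    [[-0.03, 0.2, -0.22, 0]]
  ]
}}

```text
time: 4.6
ee_pos: [0.589, -0.1698, 0.5693]
eef_rot: [[0.137, 0.979, 0.153], [0.989, -0.143, 0.029], [0.051, 0.148, -0.988]]
force: [0.6, -0.4, 0.5]
finger_gap: 0.0879
```

Call:
{"name": "apply_moves", "arguments": {
  "plan": [
    [[-0.03, 0.2, -0.22, 0]]
  ]
}}

```text
time: 4.72
ee_pos: [0.5847, -0.1712, 0.5814]
eef_rot: [[0.138, 0.973, 0.185], [0.989, -0.144, 0.02], [0.046, 0.18, -0.983]]
force: [0.7, -0.6, -0.2]
finger_gap: 0.088
```

Call:
{"name": "apply_moves", "arguments": {
  "plan": [
    [[-0.03, 0.2, -0.22, 0]]
  ]
}}

```text
time: 4.85
ee_pos: [0.581, -0.1729, 0.5927]
eef_rot: [[0.138, 0.967, 0.216], [0.989, -0.144, 0.011], [0.042, 0.212, -0.976]]
force: [0.0, 0.8, -0.3]
finger_gap: 0.0879
```

```bash
python3 -c "
from h import *
o,R,p,g=st(); go(p+[.1,-.03,.06],R=R,p=p)"
```

```text
t 4.85 q [-0.53   0.581  0.186  0.146  2.186 -1.862] p [ 0.581  -0.1729  0.5927] z [ 0.216  0.011 -0.976] x [0.138 0.989 0.042] gap 0.0879 F [ 0.   0.8 -0.3]
nest: grasp [ 0.0568 -0.1194  0.6035] tip [ 0.0609 -0.1186  0.5849] zaxis nest [0.213, 0.04] jaw yaw err deg 0.17
[-0.0133, 0.1137, -0.0373]
```

Call:
{"name": "apply_moves", "arguments": {
  "plan": [
    [[-0.03, 0.2, -0.2, 0]]
  ]
}}

```text
time: 4.97
ee_pos: [0.5786, -0.1747, 0.6028]
eef_rot: [[0.139, 0.959, 0.247], [0.99, -0.144, 0.002], [0.037, 0.244, -0.969]]
force: [-0.4, -0.5, -0.5]
finger_gap: 0.0884
```

Call:
{"name": "apply_moves", "arguments": {
  "plan": [
    [[-0.03, 0.2, -0.2, 0]]
  ]
}}

```text
time: 5.1
ee_pos: [0.5757, -0.1762, 0.6131]
eef_rot: [[0.14, 0.95, 0.277], [0.99, -0.144, -0.007], [0.033, 0.275, -0.961]]
force: [0.2, -0.1, -0.0]
finger_gap: 0.0886
```

Call:
{"name": "apply_moves", "arguments": {
  "plan": [
    [[-0.03, 0.2, -0.2, 0]]
  ]
}}

```text
time: 5.22
ee_pos: [0.5716, -0.1773, 0.6243]
eef_rot: [[0.141, 0.941, 0.307], [0.99, -0.144, -0.016], [0.029, 0.306, -0.952]]
force: [-0.3, 0.4, 0.1]
finger_gap: 0.0876
```

Call:
{"name": "apply_moves", "arguments": {
  "plan": [
    [[-0.03, 0.2, -0.2, 0]]
  ]
}}

```text
time: 5.35
ee_pos: [0.5667, -0.1782, 0.636]
eef_rot: [[0.143, 0.931, 0.336], [0.989, -0.143, -0.024], [0.025, 0.336, -0.941]]
force: [-0.3, -0.5, 0.0]
finger_gap: 0.0881
```

```bash
python3 -c "
from h import *
o,R,p,g=st(); go(p+[.1,-.03,.06],R=R,p=p)"
```

```text
t 5.35 q [-0.568  0.515  0.187  0.19   2.127 -1.865] p [ 0.5667 -0.1782  0.636 ] z [ 0.336 -0.024 -0.941] x [0.143 0.989 0.025] gap 0.0881 F [-0.3 -0.5  0. ]
nest: grasp [ 0.042  -0.1264  0.6463] tip [ 0.0484 -0.126   0.6284] zaxis nest [0.336, 0.021] jaw yaw err deg 0.41
[-0.0139, 0.1175, -0.0221]
```

Call:
{"name": "apply_moves", "arguments": {
  "plan": [
    [[-0.03, 0.2, -0.15, 0]]
  ]
}}

```text
time: 5.48
ee_pos: [0.5673, -0.1802, 0.6436]
eef_rot: [[0.144, 0.919, 0.366], [0.989, -0.142, -0.034], [0.021, 0.367, -0.93]]
force: [-0.2, -0.0, 0.8]
finger_gap: 0.0883
```

Call:
{"name": "apply_moves", "arguments": {
  "plan": [
    [[-0.03, 0.2, -0.15, 0]]
  ]
}}

```text
time: 5.6
ee_pos: [0.5675, -0.1822, 0.6513]
eef_rot: [[0.146, 0.907, 0.395], [0.989, -0.141, -0.042], [0.018, 0.397, -0.918]]
force: [0.1, 0.4, 0.7]
finger_gap: 0.0884
```

Call:
{"name": "apply_moves", "arguments": {
  "plan": [
    [[-0.03, 0.2, -0.15, 0]]
  ]
}}

```text
time: 5.72
ee_pos: [0.5661, -0.1837, 0.6603]
eef_rot: [[0.147, 0.894, 0.424], [0.989, -0.139, -0.05], [0.014, 0.427, -0.904]]
force: [0.8, -0.2, -1.1]
finger_gap: 0.0883
```

Call:
{"name": "apply_moves", "arguments": {
  "plan": [
    [[-0.03, 0.2, -0.15, 0]]
  ]
}}

```text
time: 5.85
ee_pos: [0.5636, -0.1849, 0.6704]
eef_rot: [[0.149, 0.879, 0.452], [0.989, -0.137, -0.059], [0.01, 0.456, -0.89]]
force: [0.4, 0.2, 1.0]
finger_gap: 0.088
```

```bash
python3 -c "
from h import *
o,R,p,g=st(); c=cap('side','s1')
h=nest(-7,0,0)
import itertools
for k in (.0,.1): go(nest(-.017,0,.066)+.011*R[:,2]+[0,0,k],R=R,p=p)"
```

```text
t 5.85 q [-0.6    0.469  0.188  0.235  2.045 -1.865] p [ 0.5636 -0.1849  0.6704] z [ 0.452 -0.059 -0.89 ] x [0.149 0.989 0.01 ] gap 0.0880 F [0.4 0.2 1. ]
nest: grasp [ 0.0386 -0.1332  0.6801] tip [ 0.0473 -0.1332  0.6632] zaxis nest [0.456, 0.003] jaw yaw err deg 0.78
[0.1261, -0.3318, 0.5216]
[0.1271, -0.2862, 0.4326]
```

View pics/s1.png

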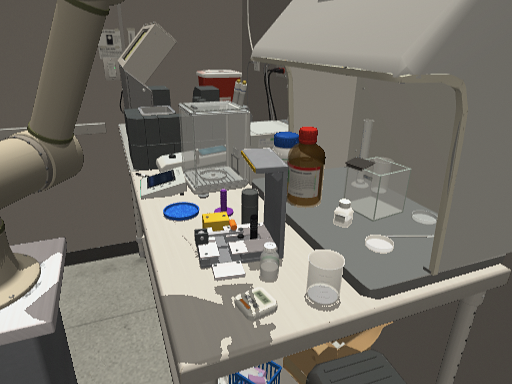

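```bash
python3 - <<'E'
from h import *
s=np.load('pics/side0.npz'); t=np.load('pics/top0.npz')
for c,roi,n in ((s,(247,205,262,245),'side'),(t,(264,192,284,218),'top')):
    W=world(c); g=cv2.cvtColor(c['pixels'],cv2.COLOR_BGR2GRAY); x0,y0,x1,y1=roi
    m=np.zeros_like(g); m[y0:y1,x0:x1]=(g[y0:y1,x0:x1]<55)*255
    v,u=np.nonzero(m); P=W[v,u]; N=np.array([tonest(p) for p in P])
    print(n,len(u),u.min(),u.max(),v.min(),v.max(),'med',np.nanmedian(N,0).round(4),np.nanmin(N,0).round(3),np.nanmax(N,0).round(3))
    for zl in (.035,.05,.065,.08):
        k=np.abs(N[:,2]-zl)<.008
        if k.sum(): print(zl,k.sum(),u[k].mean(),v[k].mean(),N[k].mean(0).round(4),N[k].min(0).round(3),N[k].max(0).round(3))
# side rows: silhouette ray across x at plane y=0
o,R,p,g=st()
for u,v in [(271.8,223.0)]: print('handle ray', tonest(ray(t,u,v,.072)).round(4))
for k,d in (('h',None),):
    h=cv2.cvtColor(s['pixels'],cv2.COLOR_BGR2HSV); m=cv2.inRange(h,(3,150,120),(17,255,255)); m[:, :222]=0;m[:,242:]=0;m[:210]=0;m[240:]=0
    v,u=np.nonzero(m); W=world(s); N=np.array([tonest(q) for q in W[v,u]]); print('handle side',len(u),u.mean(),v.mean(),np.median(N,0).round(4),N.min(0).round(3),N.max(0).round(3))
E
```

```text
side 309 247 257 205 238 med [0.0483 0.0003 0.0522] [ 0.034 -0.013  0.016] [0.079 0.104 0.083]
0.035 79 252.27848101265823 225.36708860759492 [0.0506 0.0395 0.0358] [ 0.035 -0.013  0.027] [0.079 0.101 0.043]
0.05 101 252.58415841584159 217.92079207920793 [0.0546 0.053  0.0497] [ 0.035 -0.01   0.042] [0.079 0.104 0.058]
0.065 81 252.5185185185185 215.92592592592592 [0.0501 0.0366 0.0639] [ 0.035 -0.011  0.057] [0.079 0.103 0.073]
0.08 44 253.5909090909091 217.61363636363637 [ 0.0427 -0.0034  0.0788] [ 0.034 -0.011  0.073] [0.051 0.007 0.083]
top 61 270 277 198 207 med [ 0.0409 -0.0001  0.0829] [ 0.036 -0.008  0.025] [0.05  0.008 0.088]
0.035 6 272.6666666666667 206.0 [ 0.0384 -0.0004  0.0342] [ 0.037 -0.006  0.028] [0.041 0.006 0.042]
0.05 6 272.5 205.0 [0.0381 0.0006 0.0512] [ 0.037 -0.005  0.044] [0.041 0.007 0.057]
0.065 8 272.25 204.0 [0.0385 0.0017 0.0634] [ 0.037 -0.007  0.057] [0.041 0.008 0.072]
0.08 40 273.6 200.7 [ 0.0433 -0.0003  0.0835] [ 0.036 -0.008  0.075] [0.05  0.008 0.087]
t 5.90 q [-0.601  0.467  0.186  0.235  2.044 -1.865] p [ 0.5629 -0.1847  0.6718] z [ 0.455 -0.061 -0.888] x [0.15  0.989 0.009] gap 0.0881 F [-0.4  0.4  0.8]
nest: grasp [ 0.0378 -0.1331  0.6816] tip [ 0.0465 -0.1331  0.6647] zaxis nest [0.459, 0.002] jaw yaw err deg 0.8
handle ray [-0.0073 -0.0019  0.072 ]
handle side 60 232.36666666666667 224.16666666666666 [-0.009  -0.0077  0.0688] [-0.016 -0.016 -0.003] [0.025 0.156 0.073]
```

```bash
python3 -c "
from h import *
o,R,p,g=st()
H=nest(-.0075,-.0015,.066)+.011*R[:,2]
go(H+[-.05,0,.25],H-.08*R[:,2],H-.04*R[:,2],H,R=R,p=p)"
```

```text
t 5.90 q [-0.601  0.467  0.186  0.235  2.044 -1.865] p [ 0.5629 -0.1847  0.6718] z [ 0.455 -0.061 -0.888] x [0.15  0.989 0.009] gap 0.0881 F [-0.4  0.4  0.8]
nest: grasp [ 0.0378 -0.1331  0.6816] tip [ 0.0465 -0.1331  0.6647] zaxis nest [0.459, 0.002] jaw yaw err deg 0.8
[0.1201, -0.2541, 0.2815]
[0.1253, -0.325, 0.4463]
[0.1253, -0.325, 0.4863]
[0.1253, -0.325, 0.5263]
```

Call:
{"name": "apply_moves", "arguments": {
  "plan": [
    [[0.015, -0.032, 0.035, -0.014], [0.03, -0.064, 0.07, -0.014], [0.045, -0.095, 0.106, -0.014], [0.06, -0.127, 0.141, -0.014], [0.075, -0.159, 0.176, -0.014], [0.09, -0.19, 0.211, -0.014], [0.105, -0.222, 0.247, -0.014], [0.12, -0.254, 0.282, -0.014], [0.122, -0.285, 0.335, -0.014], [0.125, -0.315, 0.385, -0.014], [0.125, -0.325, 0.425, -0.014], [0.125, -0.325, 0.425, -0.014]]
  ],
  "hand": 0.06
}}

```text
time: 7.4
ee_pos: [0.4888, -0.0419, 0.1443]
eef_rot: [[0.137, 0.882, 0.451], [0.991, -0.124, -0.059], [0.004, 0.455, -0.891]]
force: [0.1, 0.2, -0.1]
finger_gap: 0.0596
```

```bash
python3 -c "
from h import *
o,R,p,g=st()
H=nest(-.0075,-.0015,.066)+.011*R[:,2]
go(H,R=R,p=p)
t=cap('top','t2'); s=cap('side','s2')
a=t['pixels'][120:290,170:370]; b=s['pixels'][130:300,150:350]
cv2.imwrite('pics/x2.png',np.hstack([cv2.resize(i,(400,340),interpolation=cv2.INTER_CUBIC) for i in (a,b)]))"
```

```text
t 7.40 q [-0.383  0.171  2.065  0.259  0.46  -2.021] p [ 0.4888 -0.0419  0.1443] z [ 0.451 -0.059 -0.891] x [0.137 0.991 0.004] gap 0.0596 F [ 0.1  0.2 -0.1]
nest: grasp [-0.055  -0.0018  0.1541] tip [-0.0463 -0.0017  0.1372] zaxis nest [0.455, 0.003] jaw yaw err deg 0.09
[-0.0, 0.0022, 0.1]
```

View pics/x2.png

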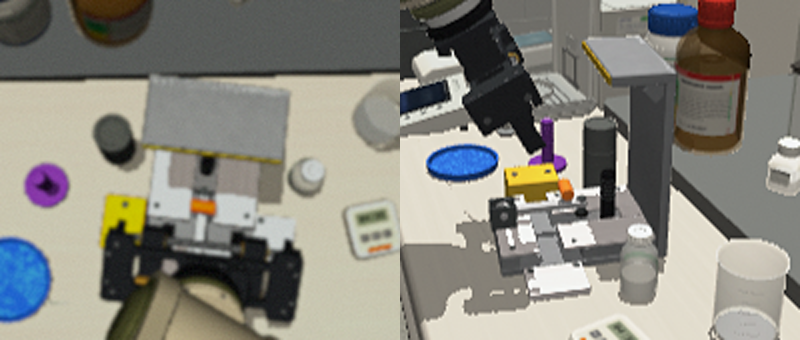

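Call:
{"name": "apply_moves", "arguments": {
  "plan": [
    [[0, 0.001, 0.03, 0], [0, 0.002, 0.06, 0], [0, 0.002, 0.08, 0], [0, 0.002, 0.1, 0], [0, 0.002, 0.1, 0]]
  ],
  "hand": 0.06
}}

```text
time: 8.12
ee_pos: [0.5383, -0.049, 0.0609]
eef_rot: [[0.137, 0.879, 0.458], [0.991, -0.123, -0.061], [0.003, 0.462, -0.887]]
force: [0.3, -0.2, 0.5]
finger_gap: 0.06
```

```bash
python3 -c "
from h import *
o,R,p,g=st()
t=cap('top','t3'); s=cap('side','s3')
a=t['pixels'][190:275,220:320]; b=s['pixels'][170:270,190:290]
cv2.imwrite('pics/x3.png',np.hstack([cv2.resize(i,(400,400),interpolation=cv2.INTER_CUBIC) for i in (a,b)]))"
```

```text
t 8.12 q [-0.354  0.431  1.998  0.401  0.263 -2.151] p [ 0.5383 -0.049   0.0609] z [ 0.458 -0.061 -0.887] x [0.137 0.991 0.003] gap 0.0600 F [ 0.3 -0.2  0.5]
nest: grasp [-0.005  -0.0021  0.0707] tip [ 0.0038 -0.002   0.0538] zaxis nest [0.462, 0.002] jaw yaw err deg 0.08
```

View pics/x3.png

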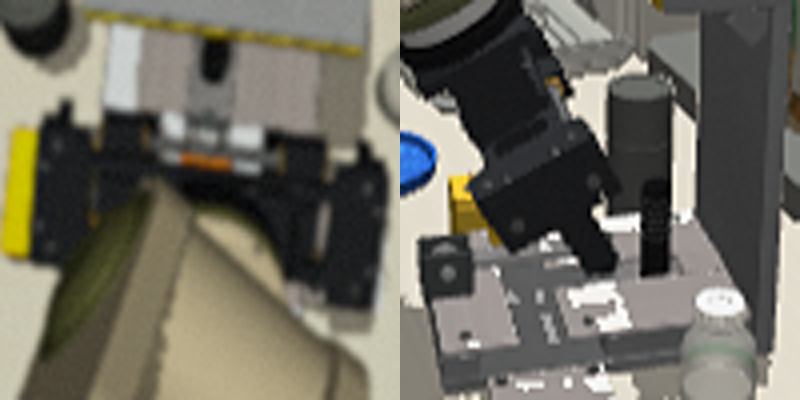

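Call:
{"name": "apply_moves", "arguments": {
  "plan": [
    [[0, -0.003, 0.003, 0], [0, -0.003, 0.003, 0], [0, -0.003, 0.003, 0], [0, -0.003, 0.003, 0], [0, -0.003, 0.003, 0], [0, -0.003, 0.003, 0]]
  ],
  "hand": 0.015,
  "squeeze": 25
}}

```text
time: 8.98
ee_pos: [0.537, -0.0471, 0.0577]
eef_rot: [[0.135, 0.878, 0.458], [0.991, -0.122, -0.059], [0.004, 0.462, -0.887]]
force: [4.8, 15.4, 2.3]
finger_gap: 0.0293
```

```bash
python3 -c "
from h import *
o,R,p,g=st()
gn=tonest(g); h=np.array([-.082,0,.046]); d=gn-h; r=np.hypot(d[0],d[2]); f=np.arctan2(d[2],d[0]); print(r,f)
for a in np.arange(.15,1.81,.15):
    q=h+[r*np.cos(f+a),d[1],r*np.sin(f+a)]; print(round(a,2),end=' '); go(nest(*q)+(p-g),R=R,p=p)
"
```

```text
t 8.97 q [-0.352  0.436  2.003  0.422  0.254 -2.171] p [ 0.537  -0.0471  0.0577] z [ 0.458 -0.059 -0.887] x [0.135 0.991 0.004] gap 0.0293 F [ 4.8 15.4  2.3]
nest: grasp [-0.0065 -0.0004  0.0675] tip [ 0.0023 -0.0003  0.0506] zaxis nest [0.462, 0.004] jaw yaw err deg -0.02
0.07847849030054732 0.2774794636565173
0.15 [0.0, 0.0015, -0.0117]
0.3 [0.0001, 0.0012, -0.0234]
0.45 [0.0001, -0.0008, -0.035]
0.6 [0.0002, -0.0045, -0.0462]
0.75 [0.0002, -0.0099, -0.0566]
0.9 [0.0002, -0.0167, -0.0662]
1.05 [0.0003, -0.0249, -0.0746]
1.2 [0.0003, -0.0343, -0.0817]
1.35 [0.0003, -0.0446, -0.0873]
1.5 [0.0003, -0.0557, -0.0914]
1.65 [0.0003, -0.0672, -0.0937]
1.8 [0.0002, -0.0789, -0.0943]
```

Call:
{"name": "apply_moves", "arguments": {
  "plan": [
    [[0.001, 0.0015, -0.0117, 0], [0.001, 0.0012, -0.0234, 0], [0.001, -0.0008, -0.035, 0], [0.001, -0.0045, -0.0462, 0], [0.001, -0.0099, -0.0566, 0], [0.001, -0.0167, -0.0662, 0]]
  ]
}}

```text
time: 9.72
ee_pos: [0.4927, -0.0406, 0.1101]
eef_rot: [[0.136, 0.877, 0.461], [0.991, -0.122, -0.06], [0.003, 0.465, -0.885]]
force: [5.0, -2.7, 0.6]
finger_gap: 0.0294
```

```bash
python3 -c "
from h import *
o,R,p,g=st()
gn=tonest(g); h=np.array([-.082,0,.046]); d=gn-h; r=.0785; f=np.arctan2(d[2],d[0]); print(np.hypot(d[0],d[2]),f-.277)
for a in np.arange(1.0,1.91,.15)+.277:
    q=h+[r*np.cos(a),d[1],r*np.sin(a)]; print(round(a-.277,2),end=' '); go(nest(*q)+(p-g),R=R,p=p)
s=cap('side','s4'); b=s['pixels'][150:270,190:290]
cv2.imwrite('pics/x4.png',cv2.resize(b,(500,600),interpolation=cv2.INTER_CUBIC))
"
```

```text
t 9.72 q [-0.377  0.245  2.095  0.339  0.349 -2.103] p [ 0.4927 -0.0406  0.1101] z [ 0.461 -0.06  -0.885] x [0.136 0.991 0.003] gap 0.0294 F [ 5.  -2.7  0.6]
nest: grasp [-5.130e-02  1.000e-04  1.198e-01] tip [-4.25e-02  1.00e-04  1.03e-01] zaxis nest [0.465, 0.003] jaw yaw err deg 0.01
0.07993239517209395 0.8998807902162705
1.0 [0.0, -0.0064, -0.0049]
1.15 [0.0, -0.0154, -0.0125]
1.3 [0.0, -0.0254, -0.0186]
1.45 [0.0, -0.0362, -0.0232]
1.6 [-0.0, -0.0476, -0.0262]
1.75 [-0.0, -0.0593, -0.0274]
1.9 [-0.0, -0.0711, -0.0268]
```

View pics/x4.png

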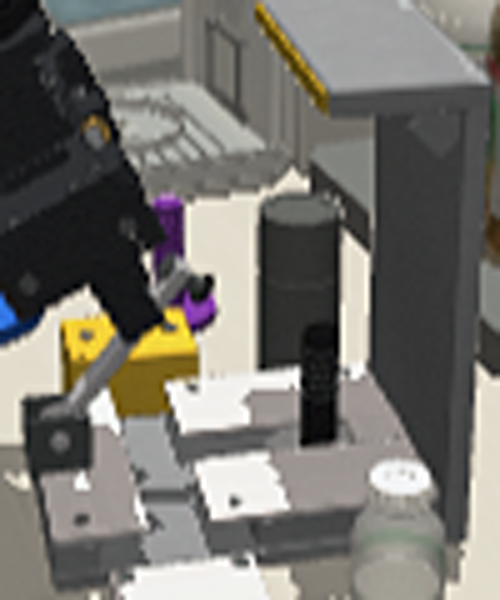

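Call:
{"name": "apply_moves", "arguments": {
  "plan": [
    [[0, -0.0064, -0.0049, 0], [0, -0.0154, -0.0125, 0], [0, -0.0254, -0.0186, 0], [0, -0.0362, -0.0232, 0], [0, -0.0476, -0.0262, 0], [0, -0.0593, -0.0274, 0], [0, -0.0711, -0.0268, 0], [0, -0.076, -0.0268, 0]]
  ]
}}

```text
time: 10.78
ee_pos: [0.4123, -0.0295, 0.098]
eef_rot: [[0.136, 0.878, 0.46], [0.991, -0.122, -0.06], [0.004, 0.464, -0.886]]
force: [16.4, 0.5, -17.5]
finger_gap: 0.0294
```

```bash
python3 -c "
from h import *
o,R,p,g=st()
gn=tonest(g); h=np.array([-.082,0,.046]); d=gn-h; r=.0785; f=np.arctan2(d[2],d[0]); print(np.hypot(d[0],d[2]),f-.277)
"
```

```text
t 10.78 q [-0.445  0.113  2.318  0.534  0.287 -2.36 ] p [ 0.4123 -0.0295  0.098 ] z [ 0.46  -0.06  -0.886] x [0.136 0.991 0.004] gap 0.0294 F [ 16.4   0.5 -17.5]
nest: grasp [-0.1326  0.0002  0.1078] tip [-0.1238  0.0003  0.0909] zaxis nest [0.464, 0.003] jaw yaw err deg 0.02
0.07981297295913725 1.9798601859858396
```

Call:
{"name": "apply_moves", "arguments": {
  "plan": [
    [[0, 0, 0, 0], [0, 0, 0, 0], [0, 0, 0, 0], [0, 0, 0, 0]]
  ],
  "hand": 0.07
}}

```text
time: 11.28
ee_pos: [0.4122, -0.0294, 0.098]
eef_rot: [[0.136, 0.878, 0.46], [0.991, -0.122, -0.06], [0.004, 0.464, -0.886]]
force: [-1.0, -0.7, -0.0]
finger_gap: 0.0675
```

Call:
{"name": "apply_moves", "arguments": {
  "plan": [
    [[0, 0.02, -0.03, 0], [0, 0.04, -0.06, 0], [0, 0.06, -0.09, 0], [0, 0.06, -0.11, 0], [0, 0.06, -0.11, 0]]
  ]
}}

```text
time: 11.9
ee_pos: [0.4145, -0.0302, 0.2242]
eef_rot: [[0.136, 0.877, 0.462], [0.991, -0.122, -0.061], [0.003, 0.466, -0.885]]
force: [0.2, -0.5, -0.6]
finger_gap: 0.07
```

```bash
python3 -c "
from h import *
o,R,p,g=st()
t=cap('top','t5'); s=cap('side','s5')
a=t['pixels'][150:290,200:360]; b=s['pixels'][150:290,160:320]
cv2.imwrite('pics/x5.png',np.hstack([cv2.resize(i,(400,350),interpolation=cv2.INTER_CUBIC) for i in (a,b)]))
G=nest(.043,0,.066)+.011*R[:,2]
go(G-.09*R[:,2],G-.05*R[:,2],G,R=R,p=p)"
```

```text
t 11.90 q [-0.444 -0.15   2.144  0.226  0.696 -2.018] p [ 0.4145 -0.0302  0.2242] z [ 0.462 -0.061 -0.885] x [0.136 0.991 0.003] gap 0.0700 F [ 0.2 -0.5 -0.6]
nest: grasp [-0.1303 -0.0003  0.2339] tip [-1.214e-01 -2.000e-04  2.171e-01] zaxis nest [0.466, 0.002] jaw yaw err deg 0.02
[-0.0002, 0.0752, 0.1393]
[-0.0002, 0.0752, 0.1793]
[-0.0002, 0.0752, 0.2293]
```

View pics/x5.png

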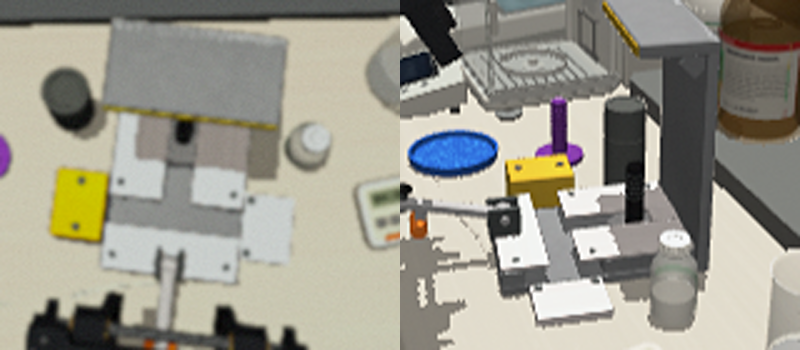

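Call:
{"name": "apply_moves", "arguments": {
  "plan": [
    [[0, 0.03, 0.03, 0], [0, 0.055, 0.08, 0], [0, 0.075, 0.13, 0], [0, 0.075, 0.16, 0], [0, 0.075, 0.18, 0], [0, 0.075, 0.195, 0], [0, 0.075, 0.195, 0]]
  ],
  "hand": 0.05
}}

```text
time: 12.88
ee_pos: [0.5691, -0.0508, 0.083]
eef_rot: [[0.136, 0.879, 0.457], [0.991, -0.123, -0.059], [0.004, 0.461, -0.888]]
force: [-0.2, 0.3, -0.0]
finger_gap: 0.0497
```

```bash
python3 -c "
from h import *
o,R,p,g=st()
t=cap('top','t6'); s=cap('side','s6')
a=t['pixels'][170:250,230:330]; b=s['pixels'][150:250,200:300]
cv2.imwrite('pics/x6.png',np.hstack([cv2.resize(i,(400,400),interpolation=cv2.INTER_CUBIC) for i in (a,b)]))
G=nest(.043,0,.065)+.011*R[:,2]
go(G,R=R,p=p)"
```

```text
t 12.88 q [-0.335  0.437  1.897  0.279  0.35  -2.008] p [ 0.5691 -0.0508  0.083 ] z [ 0.457 -0.059 -0.888] x [0.136 0.991 0.004] gap 0.0497 F [-0.2  0.3 -0. ]
nest: grasp [0.0258 0.0004 0.0928] tip [0.0346 0.0005 0.0759] zaxis nest [0.461, 0.004] jaw yaw err deg 0.03
[-0.0005, 0.0025, 0.0326]
```

View pics/x6.png

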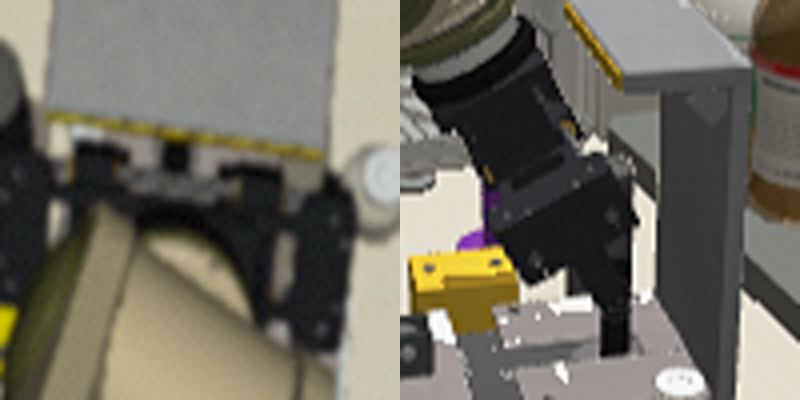

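Call:
{"name": "apply_moves", "arguments": {
  "plan": [
    [[0, 0.0025, 0.015, 0], [0, 0.0025, 0.0325, 0], [0, 0.0025, 0.0325, 0]]
  ]
}}

```text
time: 13.35
ee_pos: [0.5864, -0.0531, 0.0569]
eef_rot: [[0.136, 0.878, 0.459], [0.991, -0.122, -0.059], [0.004, 0.463, -0.887]]
force: [-0.3, -0.3, -0.4]
finger_gap: 0.0503
```

Call:
{"name": "apply_moves", "arguments": {
  "plan": [
    [[0, 0, 0, 0], [0, 0, 0, 0], [0, 0, 0, 0], [0, 0, 0, 0], [0, 0, 0, 0]]
  ],
  "hand": 0.005,
  "squeeze": 20
}}

```text
time: 13.98
ee_pos: [0.5865, -0.0531, 0.0572]
eef_rot: [[0.136, 0.878, 0.459], [0.991, -0.122, -0.06], [0.004, 0.463, -0.886]]
force: [-2.2, 0.0, 3.2]
finger_gap: 0.0173
```

```bash
python3 -c "
from h import *
o,R,p,g=st()
gn=tonest(g)
for x in (.02,-.035): go(nest(x,0,gn[2]+.002)+p-g,R=R,p=p)
for y in (-.05,-.098): go(nest(-.035,y,gn[2]+.002)+p-g,R=R,p=p)"
```

```text
t 13.97 q [-0.327  0.515  1.861  0.307  0.306 -2.032] p [ 0.5865 -0.0531  0.0572] z [ 0.459 -0.06  -0.886] x [0.136 0.991 0.004] gap 0.0173 F [-2.2  0.   3.2]
nest: grasp [0.0433 0.0004 0.067 ] tip [0.0521 0.0005 0.0501] zaxis nest [0.463, 0.003] jaw yaw err deg 0.02
[-0.0004, -0.0197, -0.0125]
[-0.0004, -0.0684, -0.038]
[-0.0504, -0.0683, -0.0382]
[-0.0984, -0.0682, -0.0383]
```

Call:
{"name": "apply_moves", "arguments": {
  "plan": [
    [[0, -0.003, -0.005, 0], [0, -0.013, -0.0095, 0], [0, -0.023, -0.0145, 0], [0, -0.033, -0.0195, 0], [0, -0.043, -0.0248, 0], [0, -0.053, -0.03, 0], [0, -0.062, -0.0347, 0], [0, -0.0684, -0.038, 0], [0, -0.0684, -0.038, 0]]
  ]
}}

```text
time: 15.1
ee_pos: [0.5087, -0.0425, 0.0593]
eef_rot: [[0.136, 0.878, 0.459], [0.991, -0.123, -0.06], [0.004, 0.463, -0.886]]
force: [0.4, 0.2, -0.5]
finger_gap: 0.0175
```

```bash
python3 -c "
from h import *
o,R,p,g=st()
gn=tonest(g)
t=cap('top','t7'); s=cap('side','s7')
a=t['pixels'][170:270,220:320]; b=s['pixels'][150:250,180:280]
cv2.imwrite('pics/x7.png',np.hstack([cv2.resize(i,(400,400),interpolation=cv2.INTER_CUBIC) for i in (a,b)]))
for y in (-.05,-.098): go(nest(-.035,y,.069)+p-g,R=R,p=p)"
```

```text
t 15.10 q [-0.366  0.388  2.084  0.502  0.228 -2.264] p [ 0.5087 -0.0425  0.0593] z [ 0.459 -0.06  -0.886] x [0.136 0.991 0.004] gap 0.0175 F [ 0.4  0.2 -0.5]
nest: grasp [-0.0353  0.0004  0.069 ] tip [-0.0265  0.0005  0.0522] zaxis nest [0.463, 0.003] jaw yaw err deg 0.04
[-0.0504, 0.0003, 0.0]
[-0.0984, 0.0004, -0.0002]
```

View pics/x7.png

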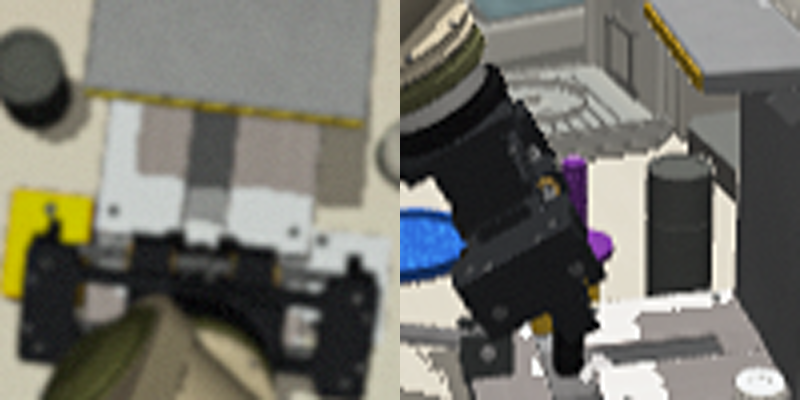

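Call:
{"name": "apply_moves", "arguments": {
  "plan": [
    [[-0.01, 0, 0, 0], [-0.02, 0, 0, 0], [-0.03, 0, 0, 0], [-0.04, 0, 0, 0], [-0.05, 0, 0, 0], [-0.06, 0, 0, 0], [-0.07, 0, 0, 0], [-0.08, 0, 0, 0], [-0.09, 0, 0, 0], [-0.1, 0, 0, 0], [-0.102, 0, 0, 0], [-0.102, 0, 0, 0]]
  ]
}}

```text
time: 16.7
ee_pos: [0.4953, -0.1437, 0.059]
eef_rot: [[0.136, 0.878, 0.459], [0.991, -0.123, -0.06], [0.004, 0.463, -0.886]]
force: [-0.1, 0.4, -1.8]
finger_gap: 0.0177
```

```bash
python3 -c "
from h import *
o,R,p,g=st()
gn=tonest(g)
s=cap('side','s8'); t=cap('top','t8')
a=t['pixels'][190:270,260:340]; b=s['pixels'][170:290,180:300]
cv2.imwrite('pics/x8.png',np.hstack([cv2.resize(i,(400,400),interpolation=cv2.INTER_CUBIC) for i in (a,b)]))"
```

```text
t 16.70 q [-0.614  0.399  2.065  0.741  0.326 -2.714] p [ 0.4953 -0.1437  0.059 ] z [ 0.459 -0.06  -0.886] x [0.136 0.991 0.004] gap 0.0177 F [-0.1  0.4 -1.8]
nest: grasp [-0.0348 -0.1017  0.0687] tip [-0.026  -0.1016  0.0519] zaxis nest [0.463, 0.003] jaw yaw err deg 0.04
```

View pics/x8.png

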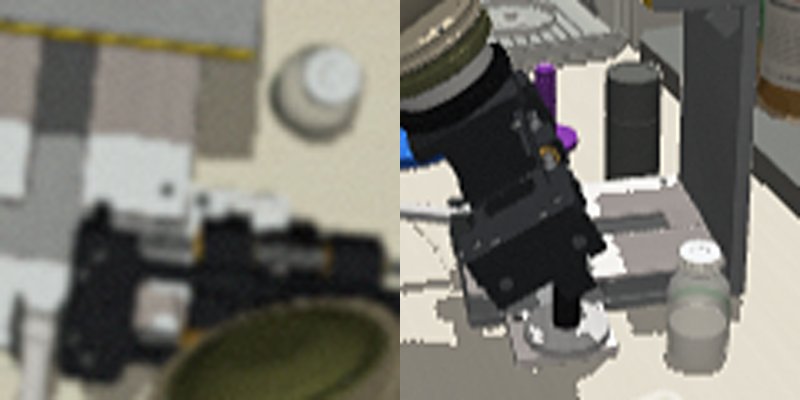

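```bash
python3 -c "
from h import *
o,R,p,g=st()
D=np.array([.4535,.1915,0])
A=g.copy();A[2]=.17
for q in (A,(.47,0,.18),(D[0],D[1],.17),(D[0],D[1],.09)): go(np.array(q)+p-g,R=R,p=p)"
```

```text
t 16.80 q [-0.614  0.399  2.065  0.741  0.326 -2.713] p [ 0.4953 -0.1434  0.059 ] z [ 0.459 -0.06  -0.886] x [0.136 0.991 0.004] gap 0.0176 F [-1.2  0.4 -2. ]
nest: grasp [-0.0348 -0.1014  0.0687] tip [-0.026  -0.1014  0.0519] zaxis nest [0.463, 0.003] jaw yaw err deg 0.02
[0.0004, 0.0469, -0.0898]
[0.1391, 0.0163, -0.1164]
[0.3266, -0.0262, -0.1266]
[0.3262, -0.0633, -0.0557]
```

Call:
{"name": "apply_moves", "arguments": {
  "plan": [
    [[0, 0.003, -0.006, 0], [0, 0.008, -0.016, 0], [0, 0.016, -0.03, 0], [0, 0.023, -0.045, 0], [0, 0.031, -0.06, 0], [0, 0.039, -0.075, 0], [0, 0.047, -0.09, 0], [0.003, 0.047, -0.091, 0]]
  ]
}}

```text
time: 17.8
ee_pos: [0.4955, -0.1407, 0.1622]
eef_rot: [[0.136, 0.877, 0.461], [0.991, -0.121, -0.06], [0.003, 0.465, -0.885]]
force: [-0.4, -0.2, -1.0]
finger_gap: 0.0174
```

Call:
{"name": "apply_moves", "arguments": {
  "plan": [
    [[0.015, -0.003, -0.003, 0], [0.035, -0.007, -0.007, 0], [0.06, -0.013, -0.012, 0], [0.085, -0.019, -0.017, 0], [0.11, -0.024, -0.022, 0], [0.138, -0.03, -0.026, 0], [0.165, -0.037, -0.028, 0], [0.19, -0.042, -0.029, 0], [0.22, -0.049, -0.031, 0], [0.25, -0.056, -0.033, 0], [0.28, -0.062, -0.034, 0], [0.3, -0.067, -0.035, 0]]
  ]
}}

```text
time: 19.3
ee_pos: [0.4605, 0.1684, 0.1619]
eef_rot: [[0.134, 0.878, 0.46], [0.991, -0.12, -0.059], [0.003, 0.463, -0.886]]
force: [-1.1, 0.9, -1.1]
finger_gap: 0.0171
```

```bash
python3 -c "
from h import *
o,R,p,g=st()
D=np.array([.4535,.1915,0])
print('g',g)
for q in ((D[0],D[1],.17),(D[0],D[1],.09)): go(np.array(q)+p-g,R=R,p=p)"
```

```text
t 19.30 q [ 0.182  0.169  2.011 -0.29   0.518 -1.034] p [0.4605 0.1684 0.1619] z [ 0.46  -0.059 -0.886] x [0.134 0.991 0.003] gap 0.0171 F [-1.1  0.9 -1.1]
nest: grasp [-0.1116  0.2027  0.1717] tip [-0.1028  0.2028  0.1548] zaxis nest [0.463, 0.003] jaw yaw err deg -0.1
g [0.45540055 0.16900451 0.17165483]
[0.022, -0.0051, -0.0007]
[0.0218, -0.0422, 0.0701]
```

Call:
{"name": "apply_moves", "arguments": {
  "plan": [
    [[0.012, -0.003, 0, 0], [0.022, -0.009, 0.008, 0], [0.022, -0.019, 0.026, 0], [0.022, -0.03, 0.046, 0], [0.022, -0.039, 0.063, 0], [0.022, -0.042, 0.07, 0], [0.022, -0.042, 0.07, 0]]
  ]
}}

```text
time: 20.18
ee_pos: [0.4584, 0.1911, 0.08]
eef_rot: [[0.134, 0.879, 0.459], [0.991, -0.12, -0.059], [0.003, 0.462, -0.887]]
force: [0.7, -0.2, -0.2]
finger_gap: 0.017
```

```bash
python3 -c "
from h import *
o,R,p,g=st(); print(g.round(4))
t=cap('top','t9'); s=cap('side','s9')
a=t['pixels'][220:300,130:230]; b=s['pixels'][150:240,130:230]
cv2.imwrite('pics/x9.png',np.hstack([cv2.resize(i,(400,360),interpolation=cv2.INTER_CUBIC) for i in (a,b)]))
D=np.array([.4535,.1915,0])
for q in ((D[0],D[1],.068),(D[0],D[1],.0605)): go(np.array(q)+p-g,R=R,p=p)
"
```

```text
t 20.18 q [ 0.241  0.348  2.058 -0.547  0.327 -0.711] p [0.4584 0.1911 0.08  ] z [ 0.459 -0.059 -0.887] x [0.134 0.991 0.003] gap 0.0170 F [ 0.7 -0.2 -0.2]
nest: grasp [-0.1167  0.225   0.0898] tip [-0.108   0.2251  0.0729] zaxis nest [0.462, 0.003] jaw yaw err deg -0.12
[0.4534 0.1918 0.0898]
[-0.0003, -0.0099, 0.0194]
[-0.0004, -0.0134, 0.026]
```

View pics/x9.png

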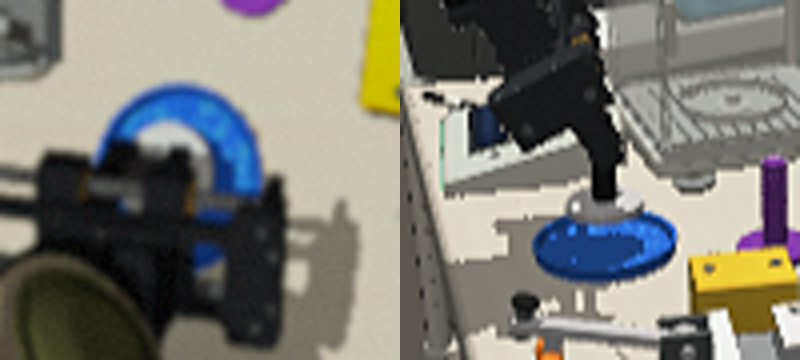

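Call:
{"name": "apply_moves", "arguments": {
  "plan": [
    [[0, -0.003, 0.006, 0], [0, -0.006, 0.012, 0], [0, -0.0085, 0.017, 0], [0, -0.0105, 0.021, 0], [0, -0.0118, 0.0235, 0], [0, -0.013, 0.025, 0], [0, -0.013, 0.025, 0]]
  ]
}}

```text
time: 21.15
ee_pos: [0.459, 0.1913, 0.0527]
eef_rot: [[0.134, 0.878, 0.46], [0.991, -0.12, -0.059], [0.003, 0.464, -0.886]]
force: [0.0, 1.4, -1.2]
finger_gap: 0.0173
```

```bash
python3 -c "
from h import *
o,R,p,g=st(); print(g.round(4))
s=cap('side','s10'); b=s['pixels'][170:240,150:220]
cv2.imwrite('pics/x10.png',cv2.resize(b,(560,560),interpolation=cv2.INTER_CUBIC))
D=np.array([.4535,.1915,0])
for q in ((D[0],D[1],.0605),(D[0],D[1],.0585)): go(np.array(q)+p-g,R=R,p=p)
"
```

```text
t 21.15 q [ 0.241  0.411  2.073 -0.698  0.263 -0.553] p [0.459  0.1913 0.0527] z [ 0.46  -0.059 -0.886] x [0.134 0.991 0.003] gap 0.0173 F [ 0.   1.4 -1.2]
nest: grasp [-0.1162  0.2253  0.0625] tip [-0.1074  0.2253  0.0456] zaxis nest [0.464, 0.004] jaw yaw err deg -0.12
[0.4539 0.1919 0.0625]
[-0.0005, -0.0012, 0.0016]
[-0.0005, -0.0022, 0.0034]
```

View pics/x10.png

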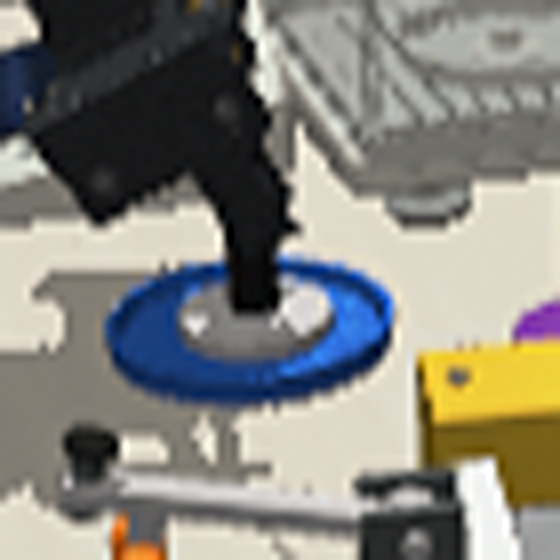

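Call:
{"name": "apply_moves", "arguments": {
  "plan": [
    [[0, -0.0005, 0.0009, 0], [0, -0.001, 0.0018, 0], [0, -0.001, 0.0018, 0]]
  ]
}}

```text
time: 21.58
ee_pos: [0.4592, 0.1913, 0.0512]
eef_rot: [[0.134, 0.877, 0.461], [0.991, -0.12, -0.059], [0.004, 0.465, -0.885]]
force: [-2.6, -1.0, 4.1]
finger_gap: 0.0175
```

Call:
{"name": "apply_moves", "arguments": {
  "plan": [
    [[0, -0.0005, 0.0009, 0], [0, -0.0005, 0.0009, 0]]
  ]
}}

```text
time: 21.82
ee_pos: [0.4594, 0.1914, 0.0512]
eef_rot: [[0.134, 0.876, 0.463], [0.991, -0.12, -0.059], [0.003, 0.466, -0.885]]
force: [-8.7, -2.1, 13.8]
finger_gap: 0.0174
```

```bash
python3 -c "
from h import *
o,R,p,g=st(); print(g.round(4))"
```

```text
t 21.82 q [ 0.241  0.415  2.074 -0.72   0.258 -0.53 ] p [0.4594 0.1914 0.0512] z [ 0.463 -0.059 -0.885] x [0.134 0.991 0.003] gap 0.0174 F [-8.7 -2.1 13.8]
nest: grasp [-0.1158  0.2254  0.0609] tip [-0.107   0.2255  0.0441] zaxis nest [0.466, 0.004] jaw yaw err deg -0.12
[0.4543 0.192  0.0609]
```

Contact. Relieve slightly, then open and withdraw along the tool axis.

Call:
{"name": "apply_moves", "arguments": {
  "plan": [
    [[0, 0.0003, -0.0008, 0], [0, 0.0003, -0.0008, 0]]
  ]
}}

```text
time: 22.08
ee_pos: [0.4593, 0.1914, 0.0521]
eef_rot: [[0.134, 0.876, 0.463], [0.991, -0.12, -0.059], [0.004, 0.466, -0.885]]
force: [-0.0, 0.2, -2.6]
finger_gap: 0.0173
```

Call:
{"name": "apply_moves", "arguments": {
  "plan": [
    [[0, 0, 0, 0], [0, 0, 0, 0], [0, 0, 0, 0], [0, 0, 0, 0]]
  ],
  "hand": 0.06
}}

```text
time: 22.58
ee_pos: [0.4593, 0.1914, 0.0521]
eef_rot: [[0.134, 0.876, 0.463], [0.991, -0.12, -0.059], [0.004, 0.466, -0.885]]
force: [0.3, -0.4, -0.2]
finger_gap: 0.0549
```

Call:
{"name": "apply_moves", "arguments": {
  "plan": [
    [[0, 0, -0.015, 0], [0, 0, -0.035, 0], [0, 0, -0.06, 0], [0, 0, -0.09, 0], [0, 0, -0.13, 0], [0, 0, -0.17, 0], [0, 0, -0.17, 0], [0, 0, -0.17, 0]]
  ]
}}

```text
time: 23.58
ee_pos: [0.3806, 0.2013, 0.2018]
eef_rot: [[0.134, 0.877, 0.462], [0.991, -0.12, -0.059], [0.003, 0.466, -0.885]]
force: [0.2, 0.6, 0.2]
finger_gap: 0.06
```

```bash
python3 - <<'E'
from h import *
o,R,p,g=st(); print(g.round(4))
t=cap('top','t11'); s=cap('side','s11')
cv2.imwrite('pics/x11.png',np.hstack([cv2.resize(i,(400,400),interpolation=cv2.INTER_CUBIC) for i in (t['pixels'][210:310,140:240],s['pixels'][160:250,150:240])]))
for c in (t,s):
    W=world(c); gr=cv2.cvtColor(c['pixels'],cv2.COLOR_BGR2GRAY)
    d=np.hypot(W[...,0]-.4535,W[...,1]-.1915)
    for lo,hi in ((.02,.04),(.04,.06),(.06,.075),(.075,.09)):
        k=(d<.03)&(W[...,2]>lo)&(W[...,2]<hi)
        if k.sum(): print(lo,k.sum(),W[k].mean(0).round(4),W[k].min(0).round(4),W[k].max(0).round(4))
E
```

```text
t 23.57 q [ 0.331 -0.009  2.084 -0.346  0.655 -0.874] p [0.3806 0.2013 0.2018] z [ 0.462 -0.059 -0.885] x [0.134 0.991 0.003] gap 0.0600 F [0.2 0.6 0.2]
nest: grasp [-0.1952  0.2246  0.2115] tip [-0.1864  0.2246  0.1947] zaxis nest [0.466, 0.004] jaw yaw err deg -0.11
[0.3756 0.202  0.2115]
0.02 11 [0.4562 0.1839 0.0307] [0.4497 0.1825 0.0211] [0.4639 0.1865 0.0392]
0.04 13 [0.4568 0.1842 0.0507] [0.4495 0.182  0.0412] [0.4657 0.1888 0.059 ]
0.06 12 [0.4572 0.1854 0.0674] [0.4493 0.1821 0.0602] [0.4652 0.1996 0.0749]
0.075 51 [0.4571 0.1907 0.0779] [0.4493 0.1823 0.0753] [0.4651 0.1992 0.0815]
0.02 42 [0.4538 0.1858 0.0301] [0.4459 0.179  0.0203] [0.4635 0.1935 0.04  ]
0.04 41 [0.4537 0.1859 0.0494] [0.4459 0.1803 0.04  ] [0.4639 0.1924 0.0598]
0.06 32 [0.4535 0.1859 0.0679] [0.4457 0.1816 0.0603] [0.4617 0.1971 0.0749]
0.075 9 [0.4545 0.1882 0.0759] [0.4476 0.1825 0.0753] [0.4622 0.1924 0.0766]
```

View pics/x11.png

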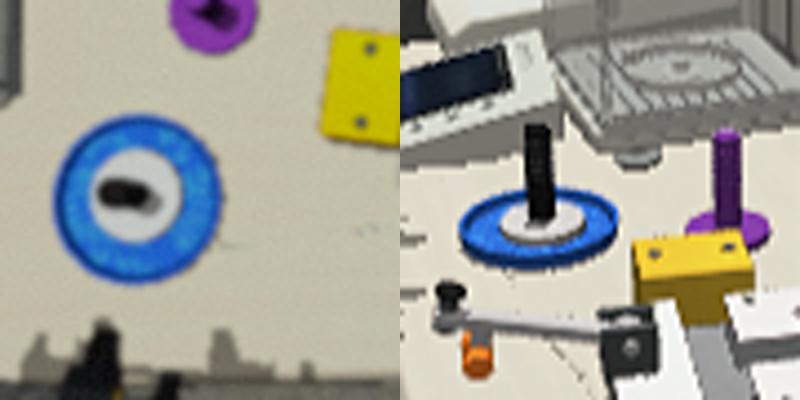

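View pics/s11.png

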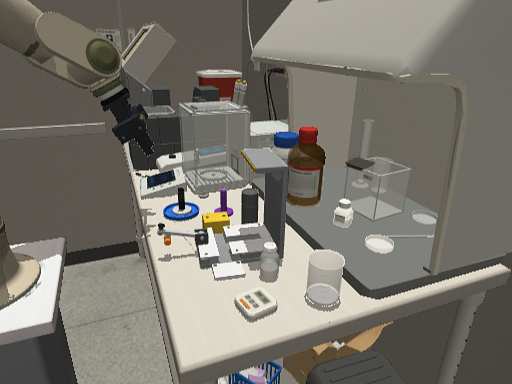

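```bash
python3 -c "
from rig import bot
print(bot.sign_off())"
```

```text
the job is handed in; nothing more can be done
None
```

The carrier is standing released in the blue dish, the clamp is open, and the job was handed in at about 23.6 s of the 72 s allowed. No verdict was reported.

**What I did**
- **Tilting the tool:** the moves allow only shifts and a turn about the tool's own axis, and an upright gripper would have met the roof. I tilted it about 27° towards the shield by asking for poses beyond the arm's reach.
- **Clamp:** I took the orange bar by its ends, swung it to about 1.95 rad and let go. It fell back and stayed open.
- **Carrier:** I gripped the black grip under the roof and drew it along the stem to the crossbar. I then took it out at the right end, opposite the yellow block, lifted it over the nest, lowered it into the dish until the force rose, and opened the fingers.

**Last checks**
- **Carrier position:** its axis is within about 4 mm of the dish's centre (0.454, 0.191).
- **Upright and seated:** its centre line is at the same place at every height, and its top is at about 78 mm, as it should be standing on the dish floor.
- **Clamp and bystanders:** the final side picture shows the clamp laid back. The timer, lead pot, vial and beaker look unmoved there, though I did not measure them again.
- **Robot:** the gripper is clear, with no outside force on it.

**One doubt:** while tilting the tool, joint 3 read about 0.186 rad, and its stated lower limit is 0.19. I could not tell whether that is only rounding of the limit.

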